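# Let one tomato out of the lever-gate dispenser

### The arm

A 6-joint arm with a two-finger parallel gripper is mounted at the origin on the work surface. World frame = base frame: x ahead of the robot, y to its left, z up, the work surface at z = 0. Lengths are in mm, angles in rad, forces in N, time in s.
With the tool pointing down it reaches from about 350 to 775 mm from the base axis. Payload 7.3 kg.
Tool frame: the origin (TCP) lies on the centre line of the jaws, within the pads' length; the fingertips stand 17 mm ahead of it and the grasp point (between the pads) lies 2 mm behind it; z points along the fingers, y is the line along which they close (so a half turn about z gives the same grasp; the last joint's range is limited). The gripper opens to 92 mm and grips with 3 to 60 N. Pads are 19 mm wide; open, the fingers measure 130 mm over their backs; the gripper's body (75 mm by 190 mm) begins 47 mm behind the grasp point.
Start: joints at [1.044, 0.342, 1.524, -0, 1.275, -0.146], TCP at [195.11, 487.417, 243.741] pointing down, gripper open.
Joint ranges: [-2.53, 2.53], [-0.77, 2.02], [0.04, 2.7], [-1, 4.14], [0.28, 2.66], [-3.11, 3.11]. Speed limits (rad/s): [2.57, 2.57, 3.14, 3.14, 3.14, 3.14].

### API

Orientations are given as [roll, pitch, yaw] about the fixed x, y, z axes, in that order (R = Rz(yaw) Ry(pitch) Rx(roll)).
In Python, from plant import bot gives the robot as it stands. The module is installed in compiled form; this text tells all that it offers.
- The arm moves only by the shell command python3 -m pendant 'ROWS'. ROWS is JSON, a list of rows, each a list of 3 entries, a list of its own where there are three numbers: the shift along the world's x, y, z as a fraction of full scale, then the turn, a rotation vector about the world's x, y, z as a fraction of full scale, then the opening, from -1 (shut) to 1 (fully open), so that 0 is half open. In form: [[[tx, ty, tz], [rx, ry, rz], claw], ...]. A call has exactly 10 rows; each row shifts and turns the commanded pose from where the row before left it; what a row does not reach is not made up. Full scale, the value 1, is 30 mm for a shift and 0.12 rad for a turn. A row lasts 1/12 s, in which the tool goes at most 41.7 mm and 7.16 degrees, less where a joint would pass 70% of its speed; a pose out of reach is approached as far as the arm can. A call with a number of a shift or a turn outside -1 to 1 is refused whole. A call with a gripper value outside its range is refused whole. The fingers move at their own pace and stop on an object; the grip force is fixed at half the most. Time passes only in rows, so rows that do not move let the fingers close, or fill a call up. It gives the time, the measured TCP pose, the force, the opening and the grip force at its end, in the units of the state.
- bot.get_obs(): the state, without advancing time (a new reading comes with each control period).
- bot.capture(name): name is "scene" or "side" or "wrist"; returns the picture (400x640x3 uint8, blue, green, red); there is no depth.
- bot.camera_params(name): a dict with "fovy" (degrees; the focal length in pixels is half the picture's height over the tangent of half this angle, whatever the lens; pixels are square), "cx", "cy" (the principal point, pixels), "camera_from_world" (4x4, takes a point from world to camera coordinates). Camera axes: x right, y down, z forward; pixel columns grow to the right and rows downward; lengths in mm; the calibration is good to about 2 mm. A picture is of the moment at which its call begins: read the wrist's pose just before it. camera_params takes no time and is no camera call; for the wrist camera it gives the pose at the moment of the call.
- bot.close_job(): hands the job in; it is judged then, once.
The state is a dict: "time": time; "joint_positions": joint angles; "dq": joint speeds; "tau": joint torques, N m; "tool_pos": TCP position; "tcp_rot": TCP orientation; "contact_force": force on the tool from outside, world axes, zero at the start; "moment": the same for the moment, N m; "grip_width": finger opening in mm; "finger_force": force on a finger pad.
Only numpy, scipy, OpenCV 4.12 (cv2) and the standard library are available. Lean on these libraries where they do the work, as an engineer would, in place of code of your own. Each camera call takes 0.05 s, during which the arm holds its last target. There are 200 camera calls.

### The job

The twin-lane dispenser on the prep counter holds a large tomato behind one gate and a small one behind the other. With your fingertips press the paddle of the large tomato's lane down to its stop and keep it there until that tomato has rolled out into the steel pan, then let the paddle come back up so that the gate shuts. Leave the other paddle and the small tomato as they are, do not touch the tomatoes or the pan, and do not lift, shift or knock over anything.

Things in the scene. Friction and masses are not known exactly. Their poses are not given: they have to be found in the camera images.
- dispenser: fixed sheet-metal dispenser, origin on the counter under its middle; x runs along the chutes, downhill to the pan (towards the robot's right), y to the far lane, z up. Two open chutes, 60 mm wide inside, centred at y = +50 (far lane) and -50 mm (near lane), x = -30 to +150 mm, sloping 12 degrees, floor 95 mm above the counter at the gates (x = +90 mm), walls 30 mm. Levers stand outside the chutes, at y = +100 and -100 mm
- rocker_far: the steel rocking lever of the far lane with its paddle and gate; origin on its pivot, at dispenser x = -40 mm, 175 mm above the counter; at rest (gate shut) its axes are parallel to the dispenser's; the paddle, at the end uphill of the chutes, goes down and the gate at the other end up as it tilts about y, to a stop at 0.42 rad. A spring returns it when released
- rocker_near: the steel rocking lever of the near lane with its paddle and gate; origin on its pivot, at dispenser x = -40 mm, 175 mm above the counter; at rest (gate shut) its axes are parallel to the dispenser's; the paddle, at the end uphill of the chutes, goes down and the gate at the other end up as it tilts about y, to a stop at 0.42 rad. A spring returns it when released
- paddle_far (a point): press paddle of the far lane: black plate 44 (x) by 50 (y) by 6 mm, this point is the middle of its top face, at dispenser x = -170, y = +100 mm, 197 mm above the counter at rest. Pressed, it sinks 54 mm to the stop, almost straight down, tilting with the lever; the push grows from about 3.5 N at rest to 6.5 N at the stop
- paddle_near (a point): the same paddle of the near lane, at dispenser x = -170, y = -100 mm
- gate_far (a point): middle of the lower edge of the far lane's gate, a plate 54 mm wide, 66 mm high, 4 mm thick. At rest about 8 mm above the chute floor; with the lever tilted beyond about 0.3 rad it clears the large tomato
- gate_near (a point): the same point of the near lane's gate
- tomato_large: a red tomato, a ball 50 mm across, 65 g, origin at its centre; at the start it rests behind the gate of one lane (which lane varies)
- tomato_small: a red tomato, a ball 36 mm across, 25 g, origin at its centre; at the start it rests behind the other gate
- pan: open steel food pan 162 (x) by 265 (y) by 62 mm high, walls 3 mm, standing loose under the mouths of both chutes, about 218 mm along the dispenser's x axis; origin under its middle
- shaker: metal shaker, 40 mm across, 84 mm high, standing between the two paddles; bystander, origin at its foot
- squeeze_a: white squeeze bottle, 56 mm across, 185 mm high, beyond the dispenser; bystander, origin at its foot
- squeeze_b: cream squeeze bottle, 56 mm across, 185 mm high, beyond the dispenser; bystander, origin at its foot
- bowl: steel bowl 150 mm across, 60 mm high; bystander at the robot's right
- cup: white cup 72 mm across, 75 mm high; bystander beyond the dispenser
- spatula: spatula lying on the red cutting board at the robot's left; bystander
- small_pan: small open steel pan 150 by 100 by 50 mm; bystander beyond the dispenser

How it is judged:
By the outcome, as a careful person would: the job done as asked, in the order asked, and still so for the second after the job is handed in, with the robot touching nothing.
It also fails if it takes over 35 s, if anything falls off the work surface, if the arm or the gripper's body presses on something with over 40 N, if the wrist force passes 120 N, or if a joint passes its speed limit or range.

## Working session

There is one attempt and no reset: what is moved stays moved. The work goes in short steps, Python scripts to look and compute and a shell command to move; the robot and the scene stay as the last step left them, time stands still between calls to the robot, and variables do not carry over. Pictures are saved under pics/ and viewed, at most 10 in all, crops included, and the job is handed in when it is done.

```bash
mkdir -p pics; python3 - <<'E'
from plant import bot
import cv2
o=bot.get_obs();print(o['time'],o['tool_pos'],o['tcp_rot'],o['grip_width'])
for n in('scene','side'):
    cv2.imwrite(f'pics/{n}0.png',bot.capture(n));p=bot.camera_params(n);print(n,p)
E
```

```text
0.0 [194.90640512 487.0610264  243.0456782 ] [-3.14005439e+00 -2.23432283e-04  2.76079358e+00] 91.63920259264964
scene {'fovy': 55.56903706414746, 'cx': 326.647729898873, 'cy': 205.70168312595928, 'camera_from_world': array([[ 8.75374468e-01,  4.83445085e-01,  6.25459314e-04,
        -5.25369090e+02],
       [ 3.47803780e-01, -6.28868975e-01, -6.95382156e-01,
        -1.26551457e+02],
       [-3.35785754e-01,  6.08937322e-01, -7.18639872e-01,
         1.62039731e+03],
       [ 0.00000000e+00,  0.00000000e+00,  0.00000000e+00,
         1.00000000e+00]])}
side {'fovy': 49.29872547086034, 'cx': 323.4109315192649, 'cy': 202.35810741665512, 'camera_from_world': array([[-9.98209103e-01, -5.98115099e-02, -1.08146880e-03,
         5.83923607e+02],
       [-3.58901798e-02,  6.13247588e-01, -7.89074959e-01,
         1.80654871e+02],
       [ 4.78589728e-02, -7.87622993e-01, -6.14295971e-01,
         1.54492764e+03],
       [ 0.00000000e+00,  0.00000000e+00,  0.00000000e+00,
         1.00000000e+00]])}
```

View pics/scene0.png

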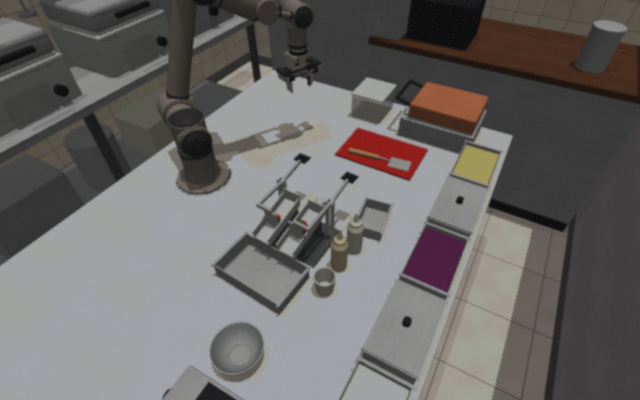

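View pics/side0.png

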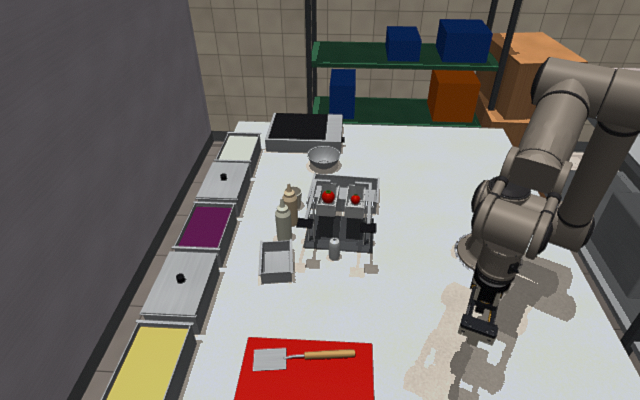

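```bash
python3 - <<'E'
import cv2,numpy as np
a=cv2.imread('pics/side0.png')[165:285,255:395];b=cv2.imread('pics/scene0.png')[140:300,220:380]
a=cv2.resize(a,(560,480),interpolation=2);cv2.imwrite('pics/za.png',a)
cv2.imwrite('pics/zb.png',cv2.resize(b,(560,560),interpolation=2))
E
```

```text
(no output)
```

View pics/za.png

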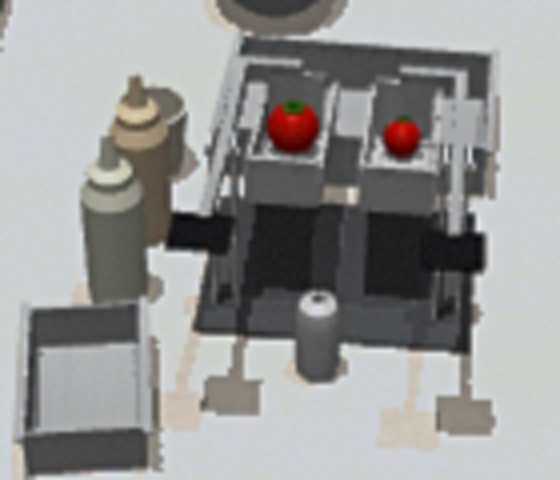

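View pics/zb.png

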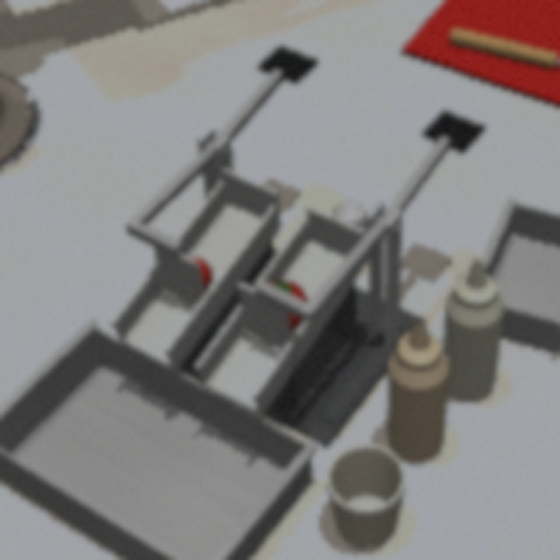

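The side view shows the big tomato in the left lane at about (328,197), which is the far lane, and the smaller one in the near lane at (355,199). The paddles are at side (304.5,223) far and (369,228) near. In the scene view they are at (349.7,177.4) far and (302.6,158.3) near.

```bash
cat > h.py <<'E'
from plant import bot
import numpy as np
def ray(n,px,p=None):
    p=p or bot.camera_params(n);f=200/np.tan(np.radians(p['fovy']/2));T=p['camera_from_world']
    d=T[:3,:3].T@np.array([(px[0]-p['cx'])/f,(px[1]-p['cy'])/f,1]);return -T[:3,:3].T@T[:3,3],d/np.linalg.norm(d)
def atz(n,px,z,p=None):
    c,d=ray(n,px,p);return c+d*(z-c[2])/d[2]
def tri(l):
    A=0;b=0
    for n,px in l:
        c,d=ray(n,px);M=np.eye(3)-np.outer(d,d);A=A+M;b=b+M@c
    return np.linalg.solve(A,b)
E
python3 - <<'E'
from h import *
F=[('scene',(349.7,177.2)),('side',(304.5,223))];N=[('scene',(302.6,158.3)),('side',(368.7,228))]
for L in(F,N):
    print(tri(L),[atz(n,p,197) for n,p in L])
f=tri(F);n=tri(N);v=f-n;print(np.linalg.norm(v),np.arctan2(-v[0],v[1]))
for px,r in(((328,197),25),((355,199),18)):print(atz('side',px,125))
for px in((334.5,248),):print('shaker top/',atz('side',(334.3,239.5),84))
E
```

```text
[638.67976735  97.21548533 192.67895424] [array([640.39816632,  92.74733556, 197.        ]), array([638.34157517, 102.35532279, 197.        ])]
[437.43274831 108.5054489  191.17631867] [array([442.74928084, 102.30366623, 197.        ]), array([436.88146004, 114.42805597, 197.        ])]
201.569054825722 -1.6268376135964049
[ 575.87768848 -132.11454519  125.        ]
[ 476.9238149 -125.8133425  125.       ]
shaker top/ [544.80348938  50.94433027  84.        ]
```

```bash
python3 -m pendant '[[[0.7,-0.6,0.1],[0,0,-0.5],-1],[[0.7,-0.6,0.1],[0,0,-0.5],-1],[[0.7,-0.6,0.1],[0,0,-0.5],-1],[[0.7,-0.6,0.1],[0,0,-0.5],-1],[[0.7,-0.6,0],[0,0,-0.5],-1],[[0.7,-0.6,0],[0,0,-0.5],-1],[[0.7,-0.6,0],[0,0,-0.5],-1],[[0.7,-0.6,0],[0,0,-0.5],-1],[[0.7,-0.6,0],[0,0,-0.5],-1],[[0.7,-0.6,0],[0,0,-0.5],-1]]'
python3 -m pendant '[[[0.7,-0.6,0],[0,0,-0.5],-1],[[0.7,-0.6,0],[0,0,-0.5],-1],[[0.7,-0.6,0],[0,0,-0.5],-1],[[0.7,-0.6,0],[0,0,-0.5],-1],[[0.7,-0.6,0],[0,0,-0.5],-1],[[0.7,-0.6,0],[0,0,-0.5],-1],[[0.7,-0.6,0],[0,0,-0.5],-1],[[0,0,0],[0,0,0],-1],[[0,0,0],[0,0,0],-1],[[0,0,0],[0,0,0],-1]]'
```

```text
time: 0.93
tool_pos: [405.8, 306.3, 255.4]
tcp_rot: [-3.141, -0.0, 2.158]
contact_force: [-0.4, 0.1, -0.5]
grip_width: 29.5
finger_force: 0.0
time: 1.77
tool_pos: [551.6, 181.6, 255.2]
tcp_rot: [-3.14, -0.0, 1.741]
contact_force: [0.2, -0.3, 0.0]
grip_width: 0.3
finger_force: 0.0
```

```bash
python3 -m pendant '[[[0.4,-0.3,0],[0,0,-0.4],-1],[[0.4,-0.3,0],[0,0,-0.4],-1],[[0.4,-0.3,0],[0,0,-0.4],-1],[[0.4,-0.2,0],[0,0,-0.4],-1],[[0.4,-0.2,0],[0,0,-0.3],-1],[[0.4,-0.2,0],[0,0,0],-1],[[0.4,-0.2,0],[0,0,0],-1],[[0.1,-0.1,0],[0,0,0],-1],[[0,0,0],[0,0,0],-1],[[0,0,0],[0,0,0],-1]]'
python3 - <<'E'
from h import *
import cv2,pickle
p=bot.camera_params('wrist');cv2.imwrite('pics/w1.png',bot.capture('wrist'));pickle.dump(p,open('w1.pkl','wb'))
o=bot.get_obs();print(o['tool_pos'])
def proj(X):
    f=200/np.tan(np.radians(p['fovy']/2));c=p['camera_from_world']@np.r_[X,1];return f*c[0]/c[2]+p['cx'],f*c[1]/c[2]+p['cy']
print(proj([639,97,197]),proj(o['tool_pos']-[0,0,17]))
E
```

```text
time: 2.6
tool_pos: [638.3, 128.2, 255.6]
tcp_rot: [-3.141, -0.0, 1.514]
contact_force: [-0.3, -0.3, -0.1]
grip_width: 0.3
finger_force: 0.0
[638.22796182 128.28841673 255.80171175]
(np.float64(316.3628781446201), np.float64(271.3611163251533)) (np.float64(312.3855633123326), np.float64(258.7319577556961))
```

View pics/w1.png

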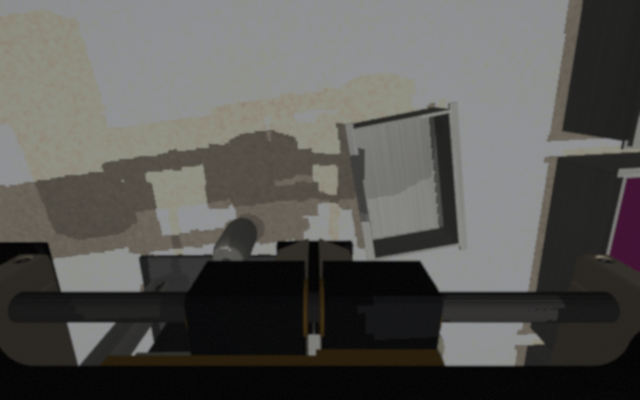

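The wrist view shows the paddle plate behind the fingers, columns 278 to 352, with its uphill edge at row 241.

```bash
python3 - <<'E'
from h import *
import pickle
p=pickle.load(open('w1.pkl','rb'))
for q in((278,241),(352,241),(315,241)):print(atz('wrist',q,197,p))
E
```

```text
[615.64450786 120.27561879 197.        ]
[662.98028307 117.56449813 197.        ]
[639.30920351 118.92024128 197.        ]
```

```bash
python3 -m pendant '[[[0,-0.2,0],[0,0,0],-1],[[0,-0.4,0],[0,0,0],-1],[[0,-0.3,0],[0,0,0],-1],[[0,-0.1,0],[0,0,0],-1],[[0,0,-0.2],[0,0,0],-1],[[0,0,-0.3],[0,0,0],-1],[[0,0,-0.4],[0,0,0],-1],[[0,0,-0.3],[0,0,0],-1],[[0,0,0],[0,0,0],-1],[[0,0,0],[0,0,0],-1]]'
```

```text
time: 3.48
tool_pos: [638.7, 97.6, 218.7]
tcp_rot: [-3.14, 0.0, 1.513]
contact_force: [0.1, 0.5, 0.7]
grip_width: 0.5
finger_force: 0.0
```

```bash
python3 -m pendant '[[[0,0,-0.2],[0,0,0],-1],[[0,0,-0.2],[0,0,0],-1],[[0,0,-0.2],[0,0,0],-1],[[0,0,-0.2],[0,0,0],-1],[[0,0,-0.2],[0,0,0],-1],[[0,0,-0.1],[0,0,0],-1],[[0,0,-0.1],[0,0,0],-1],[[0,0,0],[0,0,0],-1],[[0,0,0],[0,0,0],-1],[[0,0,0],[0,0,0],-1]]'
```

```text
time: 4.32
tool_pos: [639.6, 98.1, 184.3]
tcp_rot: [3.14, -0.001, 1.513]
contact_force: [1.5, 5.1, 4.2]
grip_width: 0.1
finger_force: 2.5
```

```bash
python3 -m pendant '[[[0,0,-0.2],[0,0,0],-1],[[0,0,-0.1],[0,0,0],-1],[[0,0,0],[0,0,0],-1],[[0,0,0],[0,0,0],-1],[[0,0,0],[0,0,0],-1],[[0,0,0],[0,0,0],-1],[[0,0,0],[0,0,0],-1],[[0,0,0],[0,0,0],-1],[[0,0,0],[0,0,0],-1],[[0,0,0],[0,0,0],-1]]'
python3 - <<'E'
from plant import bot
import cv2,numpy as np
a=bot.capture('side')[165:305,245:425];print(bot.get_obs()['contact_force'],bot.get_obs()['moment'])
b=bot.capture('scene')[130:290,230:400]
cv2.imwrite('pics/c2.png',np.hstack([cv2.resize(a,(400,311),interpolation=2),cv2.resize(b,(330,311),interpolation=2)]))
E
```

```text
time: 5.15
tool_pos: [639.6, 97.4, 175.5]
tcp_rot: [3.14, -0.0, 1.513]
contact_force: [0.8, 3.1, 5.4]
grip_width: 0.5
finger_force: 3.3
[1.48304893 2.88624727 6.19720356] [ 0.45408937 -0.20246676  0.03830341]
```

View pics/c2.png

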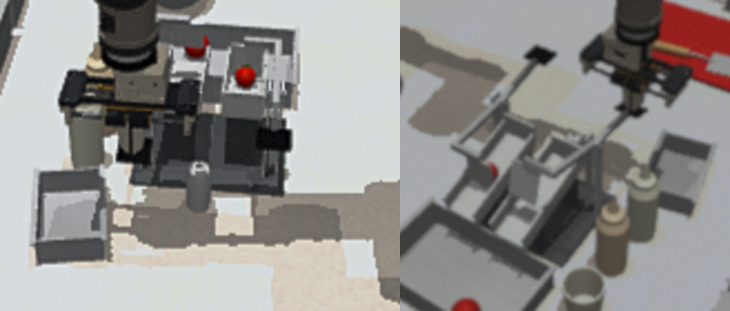

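The crops show the fingertips clean on the far paddle and the far gate raised. The large tomato is already down in the pan, at crop (465,303), and the small one is still behind its gate. I'll go on down to the stop.

```bash
python3 -m pendant '[[[0,0,-0.1],[0,0,0],-1],[[0,0,-0.1],[0,0,0],-1],[[0,0,-0.1],[0,0,0],-1],[[0,0,-0.05],[0,0,0],-1],[[0,0,0],[0,0,0],-1],[[0,0,0],[0,0,0],-1],[[0,0,0],[0,0,0],-1],[[0,0,0],[0,0,0],-1],[[0,0,0],[0,0,0],-1],[[0,0,0],[0,0,0],-1]]'
```

```text
time: 6.08
tool_pos: [639.6, 96.1, 165.2]
tcp_rot: [3.14, 0.002, 1.512]
contact_force: [-0.2, -1.6, 6.4]
grip_width: 0.4
finger_force: 3.1
```

```bash
python3 -m pendant '[[[0,0,-0.05],[0,0,0],-1],[[0,0,0],[0,0,0],-1],[[0,0,-0.05],[0,0,0],-1],[[0,0,0],[0,0,0],-1],[[0,0,-0.05],[0,0,0],-1],[[0,0,0],[0,0,0],-1],[[0,0,0],[0,0,0],-1],[[0,0,0],[0,0,0],-1],[[0,0,0],[0,0,0],-1],[[0,0,0],[0,0,0],-1]]'
```

```text
time: 6.92
tool_pos: [639.7, 95.9, 161.5]
tcp_rot: [3.139, 0.002, 1.512]
contact_force: [-0.6, -2.2, 11.1]
grip_width: 0.3
finger_force: 4.5
```

```bash
python3 -m pendant '[[[0,0,-0.05],[0,0,0],-1],[[0,0,0],[0,0,0],-1],[[0,0,0],[0,0,0],-1],[[0,0,0],[0,0,0],-1],[[0,0,0],[0,0,0],-1],[[0,0,0],[0,0,0],-1],[[0,0,0],[0,0,0],-1],[[0,0,0],[0,0,0],-1],[[0,0,0],[0,0,0],-1],[[0,0,0],[0,0,0],-1]]'
python3 - <<'E'
from plant import bot
import cv2
cv2.imwrite('pics/c3.png',cv2.resize(bot.capture('scene')[130:320,200:400],(600,570),interpolation=2))
E
```

```text
time: 7.75
tool_pos: [639.8, 95.8, 161.1]
tcp_rot: [3.138, 0.002, 1.512]
contact_force: [-2.8, -2.7, 16.7]
grip_width: 0.0
finger_force: 6.8
```

View pics/c3.png

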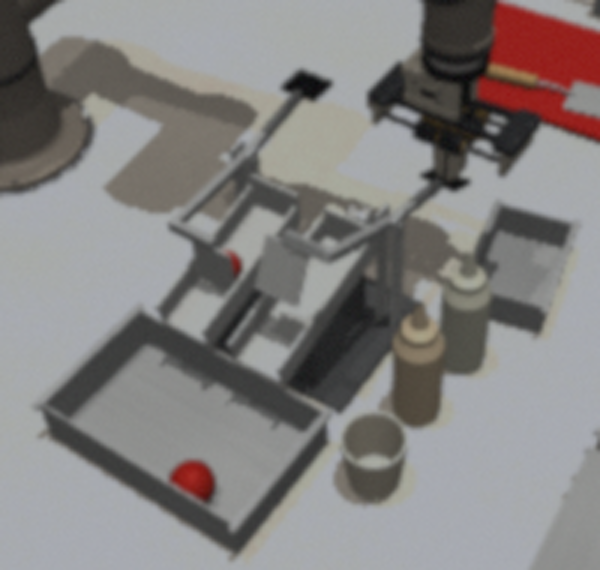

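The force rose to 17 N with almost no travel, so the paddle is on its stop. The large tomato lies in the pan at crop (192,482), and the small one is still behind its gate at (232,263). Now I'll release slowly.

```bash
python3 -m pendant '[[[0,0,0.1],[0,0,0],-1],[[0,0,0.2],[0,0,0],-1],[[0,0,0.2],[0,0,0],-1],[[0,0,0.2],[0,0,0],-1],[[0,0,0.2],[0,0,0],-1],[[0,0,0.2],[0,0,0],-1],[[0,0,0.2],[0,0,0],-1],[[0,0,0.2],[0,0,0],-1],[[0,0,0.2],[0,0,0],-1],[[0,0,0.2],[0,0,0],-1]]'
python3 -m pendant '[[[0,0,0.2],[0,0,0],-1],[[0,0,0.3],[0,0,0],-1],[[0,0,0.4],[0,0,0],-1],[[0,0,0.4],[0,0,0],-1],[[0,0,0.4],[0,0,0],-1],[[0,0,0.4],[0,0,0],-1],[[0,0,0.3],[0,0,0],-1],[[0,0,0],[0,0,0],-1],[[0,0,0],[0,0,0],-1],[[0,0,0],[0,0,0],-1]]'
python3 - <<'E'
from plant import bot
import cv2
cv2.imwrite('pics/c4.png',cv2.resize(bot.capture('scene')[130:320,200:400],(600,570),interpolation=2))
E
```

```text
time: 8.63
tool_pos: [639.2, 96.6, 215.8]
tcp_rot: [3.141, 0.002, 1.513]
contact_force: [0.6, 0.6, 0.0]
grip_width: 0.6
finger_force: 0.0
time: 9.47
tool_pos: [638.7, 97.3, 286.2]
tcp_rot: [-3.14, 0.0, 1.513]
contact_force: [0.6, 0.9, 0.7]
grip_width: 0.1
finger_force: 0.0
```

View pics/c4.png

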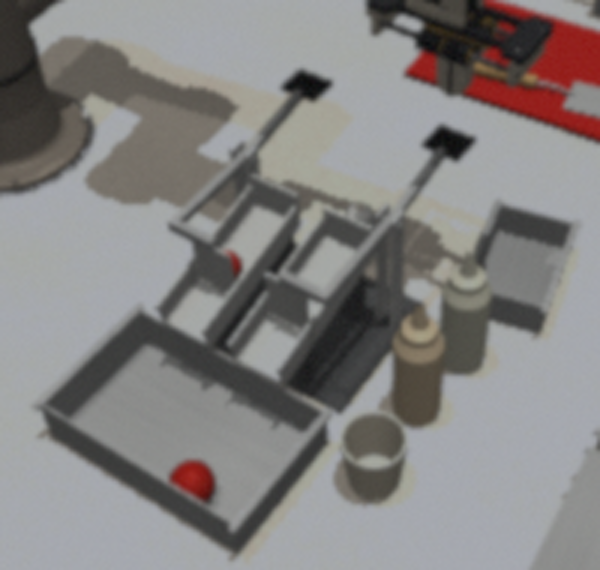

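The far paddle is back up, its gate is shut, the tomato is at rest in the pan, and the robot is clear of everything.

```bash
python3 -c "
from plant import bot
print(bot.close_job())"
```

```text
the job is handed in; nothing more can be done
None
```

The large tomato (far lane) is in the pan, its paddle is back up with the gate shut, the small tomato is still behind its gate, and the job was handed in at about 9.5 s; the tomato rolled out a little before the paddle reached its stop, where I then held it for about a second.

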